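# Open the bayonet filler cap of the router's coolant tank

### The arm

A 6-joint arm with a two-finger parallel gripper is mounted at the origin on the work surface. World frame = base frame: x ahead of the robot, y to its left, z up, the work surface at z = 0. Lengths are in mm, angles in rad, forces in N, time in s.
With the tool pointing down it reaches from about 350 to 875 mm from the base axis. Payload 4.2 kg.
Tool frame: the origin (TCP) lies at the very end of the fingers, on their centre line; the grasp point (between the pads) lies arm.grip_point_offset behind it (arm.grip_point_offset is the distance from the TCP to the grasp point, in mm); z points along the fingers, y is the line along which they close (so a half turn about z gives the same grasp; the last joint's range is limited). The gripper opens to 85 mm and grips with 20 to 120 N. Pads are 22 mm wide; open, the fingers measure 114 mm over their backs; the gripper's body (76 mm by 85 mm) begins 54 mm behind the grasp point. The pads swing forward as they close: fully open they stand 13 mm farther back than shut.
Start: joints at [1.489, 0.385, 0.008, 0, -1.194, -0.259], TCP at [208.868, 589.044, 231.312] pointing down, gripper open.
Joint ranges: [-3.14, 3.14], [-1.21, 2.06], [-1.07, 1.41], [-3.16, 2.05], [-2.99, -0.16], [-3.1, 3.1]. Speed limits (rad/s): [2.79, 2.79, 3.14, 3.14, 3.14, 3.14].

### API

Orientations are given as a unit quaternion [x, y, z, w].
In Python, from bench import arm, cams, ticket gives the robot as it stands.
- The arm moves only by the tool servo_tool, never from a script. Its argument "commands" is a list that holds one entry, the list of rows, each a list of 7 numbers: the closure in counts, from 0 (fully open) to 255 (shut), then the shift along the tool's x, y, z in m, then the turn, a rotation vector about the tool's x, y, z in degrees. In form: [[[grip, x, y, z, ax, ay, az], ...]]. A call has 1 to 10 rows; each row shifts and turns the commanded pose from where the row before left it, along the tool's axes as they then stand; what a row does not reach is not made up. A row lasts 1/12 s, in which the tool goes at most 41.7 mm and 7.16 degrees, less where a joint would pass 70% of its speed; a pose out of reach is approached as far as the arm can. A call with a gripper value outside its range is refused whole. The fingers move at their own pace and stop on an object; the grip force is fixed at half the most. Time passes only in rows, so rows that do not move let the fingers close. It gives the time, the measured TCP pose, the force, the opening and the grip force at its end, in the units of the state.
- arm.read_state(): the state, without advancing time (a new reading comes with each control period).
- cams.get_image(name): name is "scene" or "top" or "wrist"; returns a dict with "frame" (480x640x3 uint8, blue, green, red), "K" (3x3 intrinsics, pixels), "T" (4x4, takes a point from camera to world coordinates). Camera axes: x right, y up, looking along -z (the intrinsics and any distortion apply to the point x, -y, -z); pixel columns grow to the right and rows downward; lengths in mm; the calibration is good to about 2 mm. A picture is of the moment at which its call begins. There is no depth.
- ticket.job_done(): hands the job in; it is judged then, once.
The state is a dict: "clock": time; "joints": joint angles; "joint_vel": joint speeds; "joint_efforts": joint torques, N m; "position": TCP position; "ee_rot": TCP orientation; "contact_force": force on the tool from outside, world axes, zero at the start; "wrist_torque": the same for the moment, N m; "gripper_width": finger opening in mm; "grasp_force": force on a finger pad.
Only numpy, scipy, OpenCV 4.12 (cv2) and the standard library are available. Lean on these libraries where they do the work, as an engineer would, in place of code of your own. Each camera call takes 0.05 s, during which the arm holds its last target. There are 200 camera calls.

### The job

Open the router's coolant tank for topping up: push the winged filler cap down against its spring until it is past its catch, twist it anticlockwise (seen from above) until it comes free, lift it out of the neck and set it gently, wing up, in the steel parts tray. Press and turn by feel without forcing it (40 N is too much), and do not knock over the glue bottle.

Things in the scene. Friction and masses are not known exactly. Their poses are not given: they have to be found in the camera images.
- tank: Fixed grey coolant tank, a block 180 (its x) x 140 (y) x 100 mm high. Origin: centre of its underside, on the axis of the filler neck; z up. The neck (aluminium, 64 mm diameter) rises to 139 mm. Two low ridges on the tank's top along its x axis, 6 mm high, one each side of the neck, mark where the two slots are by which the cap's lugs leave the neck.
- neck (a point): Centre of the neck's mouth, axes as the tank's. A spring in the neck pushes the locked cap up with 5 N (4 N net of its weight), plus 0.5 N per mm pressed. The catch lets the cap turn only once it is pressed 2 to 11 mm (varies, unseen); a firm stop lies 1.5 mm deeper. Pressed on the stop with 10 to 18 N in all, it turns freely.
- cap: Loose black filler cap, about 120 g. Origin: centre of its plug's underside; z up, x along its wing and lugs. Plug 40 mm diameter, 30 high; 2 lugs at its foot, 52 mm over the tips; head 56 mm diameter, 30 to 38 mm above the origin. Starts locked, origin 126 mm above the tank's underside, head 17 mm above the neck, x axis 65 degrees clockwise (from above) of the tank's.
- wing (a point): Middle of the cap's grip wing, 52 mm above the cap's origin: an upright bar 50 mm long (cap's x), 12 thick (y), 28 high, on the head. The cap turns 65 degrees anticlockwise until the wing is in line with the ridges (a wall ends the turn 3 degrees on; none clockwise). Let up there, the spring lifts it 6 mm; raised 24 mm from the locked height it is clear of the neck.
- tray: Fixed steel parts tray, empty, 130 (x) x 120 (y) mm, 25 mm high, walls and floor 4 mm thick. Origin: centre of its underside; z up.
- glue: Loose glue bottle, 66 mm diameter, 190 mm high, standing upright. Origin: centre of its underside.
There are look-alikes about, which are no part of the job. What is shaped like the cap but pink or yellow is not meant.

How it is judged:
By the outcome, as a careful person would: the job done as asked, in the order asked, and still so for the second after the job is handed in, with the robot touching nothing.
It also fails if it takes over 72 s, if anything falls off the work surface, if the arm or the gripper's body presses on something with over 40 N, if the wrist force passes 120 N, or if a joint passes its speed limit or range.

## Working session

There is one attempt and no reset: what is moved stays moved. The work goes in short steps, Python scripts to look and compute and a tool call to move; the robot and the scene stay as the last step left them, time stands still between calls to the robot, and variables do not carry over. Pictures are saved under pics/ and viewed, at most 10 in all, crops included, and the job is handed in when it is done.

Besides the shell and the picture viewer there is one more tool, called after "Emit:" as a command line: name --argument value ..., lists and objects as JSON in quotes. servo_tool: Moves the arm, as the interface text tells. Its arguments: {"type":"object","properties":{"commands":{"type":"array","items":{"type":"array","items":{"type":"array","items":{"type":"number"}}}}},"required":["commands"]}

```bash
mkdir -p pics; python3 - <<'E'
from bench import arm,cams
import cv2,numpy as np
print(arm.read_state(),arm.grip_point_offset)
for n in("scene","top","wrist"):
    d=cams.get_image(n);cv2.imwrite(f"pics/{n}0.png",d["frame"]);np.savez(f"pics/{n}0.npz",**{k:np.array(v) for k,v in d.items()});print(n,{k:np.round(v,3).tolist() for k,v in d.items() if k!="frame"})
E
```

```text
{'clock': 0.0, 'joints': array([ 1.48858001e+00,  3.85574842e-01,  6.63405620e-03, -5.20669349e-04,
       -1.19399330e+00, -2.58573936e-01]), 'joint_vel': array([ 9.67376608e-04, -1.52919592e-03,  1.61916593e-04,  1.85899922e-06,
        3.86239705e-04, -3.10175743e-04]), 'joint_efforts': array([ 6.10236275e-04, -3.92289805e+01,  1.88401115e+01,  4.18621615e+00,
       -4.59780349e-03, -4.90217360e-06]), 'position': array([208.69163471, 588.51272181, 230.21054746]), 'ee_rot': array([ 9.85500958e-01, -1.69666320e-01, -1.46897815e-04,  1.08603783e-03]), 'contact_force': array([-0.96821706, -0.13866331,  0.82480609]), 'wrist_torque': array([-0.00736356, -0.00838748, -0.00982233]), 'grasp_force': 0.0, 'gripper_width': 85.49823231430783} 18.700000000000003
scene {'K': [[478.996, 0.0, 327.56], [0.0, 478.996, 237.651], [0.0, 0.0, 1.0]], 'T': [[-0.425, -0.746, 0.514, 1085.497], [0.905, -0.359, 0.228, 169.34], [0.014, 0.562, 0.827, 998.616], [0.0, 0.0, 0.0, 1.0]]}
top {'K': [[592.563, 0.0, 304.455], [0.0, 592.563, 245.875], [0.0, 0.0, 1.0]], 'T': [[0.015, 0.991, -0.135, 364.052], [-1.0, 0.017, 0.016, -53.329], [0.019, 0.134, 0.991, 1385.839], [0.0, 0.0, 0.0, 1.0]]}
wrist {'K': [[396.823, 0.0, 323.668], [0.0, 396.823, 238.294], [0.0, 0.0, 1.0]], 'T': [[-0.333, 0.902, 0.276, 279.021], [-0.943, -0.319, -0.096, 563.95], [0.001, -0.292, 0.956, 372.217], [0.0, 0.0, 0.0, 1.0]]}
```

View pics/scene0.png

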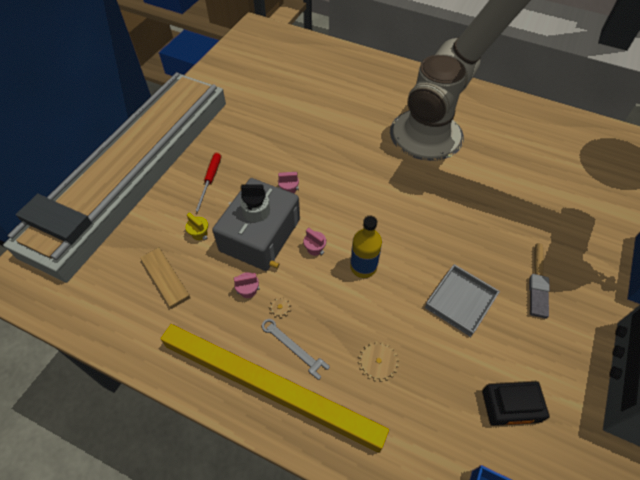

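View pics/top0.png

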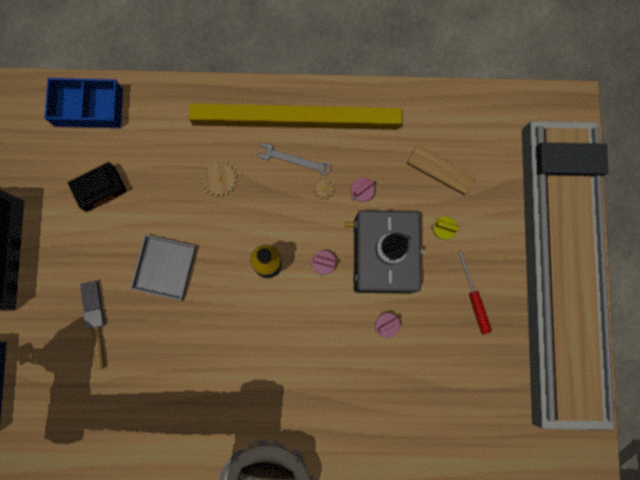

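The scene view shows the tank with the black cap at about (254,195), the glue bottle at (367,247), the tray at (462,299), and pink and yellow decoys. In the top view the tank is at (389,251), the cap at (394,246), the glue at (266,261) and the tray at (165,267). The ridges at (389,223) and (391,284) run vertically.

```bash
cat > h.py <<'E'
import numpy as np,cv2
def ray(d,u,v):
    K,T=d["K"],d["T"];c=T[:3,:3]@np.array([(u-K[0,2])/K[0,0],-(v-K[1,2])/K[1,1],-1]);return T[:3,3],c
def onz(d,u,v,z):
    o,c=ray(d,u,v);return o+c*(z-o[2])/c[2]
def proj(d,p):
    K,T=d["K"],d["T"];q=T[:3,:3].T@(np.asarray(p,float)-T[:3,3]);return np.array([K[0,2]+K[0,0]*q[0]/-q[2],K[1,2]+K[1,1]*q[1]/q[2]])
def two(d1,p1,d2,p2):
    o1,a=ray(d1,*p1);o2,b=ray(d2,*p2);s=np.linalg.lstsq(np.c_[a,-b],o2-o1,rcond=None)[0];A=o1+a*s[0];B=o2+b*s[1];return (A+B)/2,np.linalg.norm(A-B)
E
python3 - <<'E'
from h import *
t=np.load("pics/top0.npz");s=np.load("pics/scene0.npz")
a=cv2.resize(t["frame"][200:300,340:440],(400,400),interpolation=cv2.INTER_CUBIC)
b=cv2.resize(s["frame"][170:270,205:305],(400,400),interpolation=cv2.INTER_CUBIC)
cv2.imwrite("pics/c1.png",cv2.convertScaleAbs(np.hstack([a,b]),alpha=1.5))
def rect(d,name,x0,x1,y0,y1,lo,hi,smax,z):
    f=d["frame"][y0:y1,x0:x1];h=cv2.cvtColor(f,cv2.COLOR_BGR2HSV)
    m=((h[...,1]<smax)&(h[...,2]>lo)&(h[...,2]<hi)).astype(np.uint8)
    m=cv2.morphologyEx(m,cv2.MORPH_CLOSE,np.ones((3,3)))
    c=max(cv2.findContours(m,0,2)[0],key=cv2.contourArea)
    p=np.array([onz(d,u+x0,v+y0,z)[:2] for u,v in c[:,0]],np.float32)
    print(name,cv2.minAreaRect(p),cv2.boundingRect(c))
rect(t,"tray",125,205,225,305,0,255,75,25)
rect(t,"tank",345,430,200,300,0,255,75,100)
for d in (t,s):
    h=cv2.cvtColor(d["frame"],cv2.COLOR_BGR2HSV);print(h[251 if d is t else 230,[365,375,410] if d is t else [230,240,250]])
E
```

```text
tray ((494.75042724609375, 248.53924560546875), (124.5168685913086, 132.39715576171875), 78.32645416259766) (6, 10, 65, 66)
tank ((531.3095703125, -259.17791748046875), (181.11691284179688, 151.76438903808594), 0.21392549574375153) (9, 10, 70, 83)
[[  0   0  77]
 [ 40  13  59]
 [150   7  74]]
[[ 45   6  89]
 [ 47  15 121]
 [ 60   3  89]]
```

View pics/c1.png

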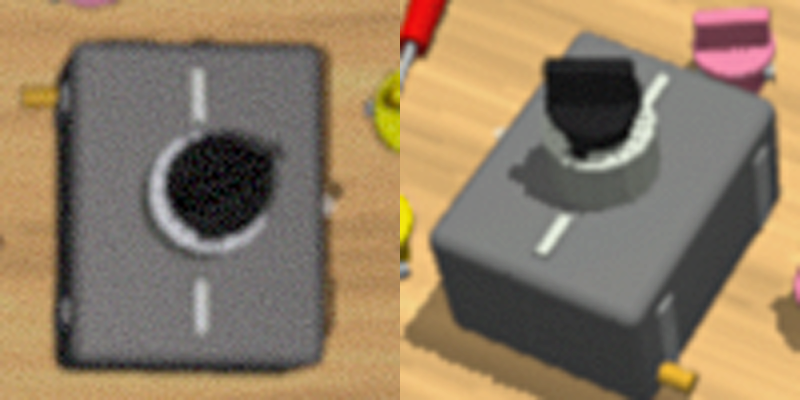

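The crop shows the neck ring with the cap on it, centred near (208,190) in the left half. The white ridges are at (198,95) and (202,306), so the tank's x axis runs along world x. The black wing points to the upper right.

```bash
python3 - <<'E'
from h import *
t=np.load("pics/top0.npz");s=np.load("pics/scene0.npz")
def cents(d,x0,x1,y0,y1,f,name,amin=8):
    h=cv2.cvtColor(d["frame"],cv2.COLOR_BGR2HSV)[y0:y1,x0:x1].astype(int)
    n,_,st,c=cv2.connectedComponentsWithStats(f(h).astype(np.uint8))
    r=[(c[i]+[x0,y0],st[i].tolist()) for i in range(1,n) if st[i][4]>=amin];print(name,r);return r
# bright ridges & ring (top)
w=lambda h:(h[...,1]<40)&(h[...,2]>110)
r=cents(t,360,422,212,290,w,"top white")
cents(s,217,300,180,262,lambda h:(h[...,1]<40)&(h[...,2]>150),"scene white")
k=lambda h:h[...,2]<35
cents(t,375,415,225,270,k,"top black");cents(s,235,275,178,215,k,"scene black")
# neck ring outer edge: fit ellipse
a=np.array([onz(t,u,v,106)[:2] for u,v in((389.5,223.75),(390.5,276.5))]);print("ridges",a,a.mean(0),np.degrees(np.arctan2(*(a[0]-a[1])[::-1])))
print("neck",onz(t,392,247.5,139))
# tank predicted neck point -> scene projection
for x,y in((531,-262),):
    for z in(106,139,164,192): print(z,proj(t,[x,y,z]),proj(s,[x,y,z]))
y=lambda h:(h[...,0]>15)&(h[...,0]<35)&(h[...,1]>170)
cents(t,245,290,235,290,y,"glue y");cents(s,345,390,210,280,y,"glue y s")
print("glue top",two(t,(265,256),s,(370,222)))
# tray inside two view
print("tray scene rim ctr",onz(s,462,299,20))
E
```

```text
top white [(array([389.09090909, 223.36363636]), [28, 6, 3, 12, 33]), (array([381.83544304, 249.93670886]), [18, 23, 14, 27, 79]), (array([398.92307692, 259.61538462]), [36, 45, 8, 5, 13]), (array([389.90909091, 276.54545455]), [29, 59, 3, 12, 33])]
scene white [(array([243., 228.]), [24, 45, 5, 7, 11])]
top black [(array([394.73146293, 245.57915832]), [7, 9, 26, 25, 499])]
scene black [(array([252.63392857, 195.109375  ]), [7, 7, 23, 25, 448])]
ridges [[ 590.34145835 -260.58894307]
 [ 474.21315326 -262.25994065]] [ 532.27730581 -261.42444186] 0.824385596370415
neck [ 533.30793622 -260.35827403  139.        ]
106 [390.2624763  250.55055388] [255.88419663 209.07150967]
139 [392.77458034 248.58809741] [254.30438132 200.24537823]
164 [394.76613665 247.032293  ] [253.05405409 193.26003483]
192 [397.09358193 245.21409203] [251.59522683 185.10984092]
glue y [(array([265.98913043, 260.41847826]), [6, 10, 30, 30, 552])]
glue y s [(array([366.79828326, 243.10157368]), [8, 18, 29, 30, 699]), (array([361.72413793, 273.71264368]), [6, 57, 25, 11, 87])]
glue top (array([504.9811661 ,   7.80415599, 183.58862766]), np.float64(1.6619966836057825))
tray scene rim ctr [498.1697933  248.32377514  20.        ]
```

Emit:
servo_tool --commands '[[[0, 0, 0, -0.03, 0, 0, 0], [0, 0, 0, -0.03, 0, 0, 0], [0, 0.02, 0.024, 0, 0, 0, 0], [0, 0.025, 0.029, 0, 0, 0, 0], [0, 0.025, 0.029, 0, 0, 0, 0], [0, 0.025, 0.029, 0, 0, 0, 0], [0, 0.025, 0.029, 0, 0, 0, 0], [0, 0.025, 0.029, 0, 0, 0, 0], [0, 0.025, 0.029, 0, 0, 0, 0], [0, 0.025, 0.029, 0, 0, 0, 0]]]'

```text
clock: 0.98
position: [316.8, 307.9, 291.2]
ee_rot: [0.986, -0.169, -0.0, 0.0]
contact_force: [2.1, -0.7, -0.4]
gripper_width: 85.3
grasp_force: 0.0
```

Emit:
servo_tool --commands '[[[0, 0.025, 0.029, 0, 0, 0, 0], [0, 0.025, 0.029, 0, 0, 0, 0], [0, 0.025, 0.029, 0, 0, 0, 0], [0, 0.025, 0.029, 0, 0, 0, 0], [0, 0.025, 0.029, 0, 0, 0, 0], [0, 0.025, 0.029, 0, 0, 0, 0], [0, 0.025, 0.029, 0, 0, 0, 0], [0, 0.025, 0.029, 0, 0, 0, 0], [0, 0.025, 0.029, 0, 0, 0, 0], [0, 0.025, 0.029, 0, 0, 0, 0]]]'

```text
clock: 1.82
position: [455.5, -48.9, 291.3]
ee_rot: [0.986, -0.17, 0.0, -0.0]
contact_force: [0.7, 1.0, -0.2]
gripper_width: 85.5
grasp_force: 0.0
```

Emit:
servo_tool --commands '[[[0, 0.025, 0.029, 0, 0, 0, 0], [0, 0.025, 0.029, 0, 0, 0, 0], [0, 0.025, 0.029, 0, 0, 0, 0], [0, 0.025, 0.029, 0, 0, 0, 0], [0, 0.025, 0.029, 0, 0, 0, 0], [0, 0.02, 0.025, 0, 0, 0, 0], [0, 0, 0, 0, 0, 0, 0], [0, 0, 0, 0, 0, 0, 0]]]'

```text
clock: 2.48
position: [535.1, -257.0, 289.8]
ee_rot: [0.985, -0.171, -0.001, -0.0]
contact_force: [-0.5, 0.6, -1.2]
gripper_width: 85.1
grasp_force: 0.0
```

Emit:
servo_tool --commands '[[[0, 0, 0, 0.01, 0, 0, 6.4], [0, 0, 0, 0.01, 0, 0, 6.4], [0, 0, 0, 0.01, 0, 0, 6.4], [0, 0, 0, 0.01, 0, 0, 6.4], [0, 0, 0, 0.01, 0, 0, 6.4], [0, 0, 0, 0, 0, 0, 6.4], [0, 0, 0, 0, 0, 0, 6.1], [0, 0, 0, 0, 0, 0, 0], [0, 0, 0, 0, 0, 0, 0]]]'

```text
clock: 3.23
position: [535.2, -254.6, 241.7]
ee_rot: [0.849, -0.528, 0.0, -0.0]
contact_force: [-0.3, 0.3, -0.6]
gripper_width: 85.4
grasp_force: 0.0
```

```bash
python3 - <<'E'
from h import *
from bench import arm,cams
s=arm.read_state();print(s["position"],s["ee_rot"],s["joints"],s["contact_force"])
d=cams.get_image("wrist");cv2.imwrite("pics/w1.png",cv2.convertScaleAbs(d["frame"],alpha=1.4));np.savez("pics/w1.npz",frame=d["frame"],K=d["K"],T=d["T"])
c,q=np.array([532.5,-261.]),np.radians(-64.2);e=np.array([np.cos(q),np.sin(q)])
for k in(-25,0,25): print("wing top",k,proj(d,[*(c+k*e),192]))
for p in((532.5,-261,139),(590.3,-260.6,106),(474.2,-262.3,106)):print(proj(d,p))
E
```

```text
[ 535.15021193 -254.61175465  241.70003005] [ 8.48999632e-01 -5.28393401e-01  1.37689754e-04 -1.36489726e-04] [-1.71135583e-01  3.22577086e-01 -5.86619623e-02 -1.60947952e-04
 -1.18919946e+00  6.28577586e-01] [-0.26638429  0.34887186 -0.63424962]
wing top -25 [333.11589625 303.62602764]
wing top 0 [333.86476895 259.38895031]
wing top 25 [334.66941956 211.8569855 ]
[331.8987465  230.99909864]
[257.13707143 183.48832461]
[402.4090217  250.82786273]
```

View pics/w1.png

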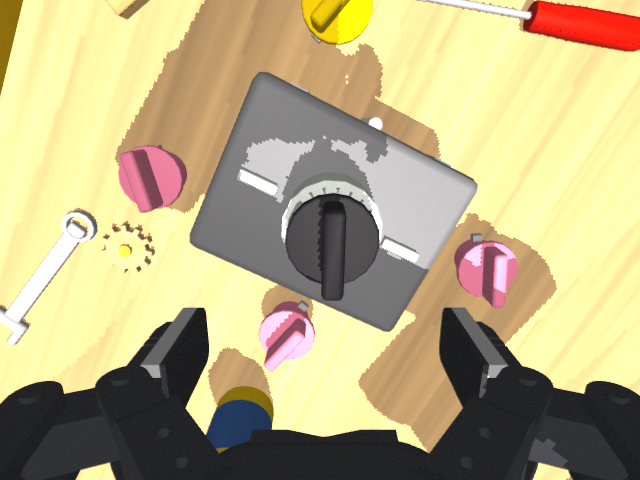

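The wrist view shows the black wing at (333,205)–(333,298), parallel to the pads. It sits about 5 mm to the right of the finger midline, and the ridges match the predicted positions. I'll correct the offset and descend.

Emit:
servo_tool --commands '[[[0, 0.0055, 0.0056, 0, 0, 0, 0.4], [0, 0, 0, 0.02, 0, 0, 0], [0, 0, 0, 0.02, 0, 0, 0], [0, 0, 0, 0.015, 0, 0, 0], [0, 0, 0, 0.013, 0, 0, 0], [0, 0, 0, 0, 0, 0, 0], [0, 0, 0, 0, 0, 0, 0], [0, 0, 0, 0, 0, 0, 0], [0, 0, 0, 0, 0, 0, 0]]]'

```text
clock: 4.03
position: [533.4, -263.4, 174.7]
ee_rot: [0.846, -0.533, 0.001, -0.0]
contact_force: [0.4, -0.8, 0.2]
gripper_width: 85.3
grasp_force: 0.0
```

```bash
python3 - <<'E'
from h import *
d=np.load("pics/w1.npz");f=d["frame"][170:310,270:400];h=cv2.cvtColor(f,cv2.COLOR_BGR2HSV)
m=(h[...,2]<40).astype(np.uint8);c=max(cv2.findContours(m,0,1)[0],key=cv2.contourArea)[:,0]+[270,170]
p=np.array([onz(d,u,v,164)[:2] for u,v in c])
# head circle: robust fit r=28 using edge points beside the wing
from scipy.optimize import least_squares
r=least_squares(lambda q:np.hypot(*(p-q[:2]).T)-q[2],[532,-261,28],loss="soft_l1",f_scale=.5);print("head",r.x,len(p),np.median(abs(r.fun)))
w=(h[...,2]>0)
print("bbox",cv2.boundingRect(c.astype(np.int32)), [onz(d,333,y,192)[:2].round(1) for y in(205,298)])
print(onz(d,258,182,106),onz(d,401,251,106))
E
```

```text
head [ 543.93687972 -255.64511207   23.15005454] 594 5.2636448197022645
bbox (289, 194, 86, 105) [array([ 545.7, -286.2]), array([ 523.1, -241.4])]
[ 590.17503393 -261.82957386  106.        ] [ 475.0664185  -261.72208825  106.        ]
```

Emit:
servo_tool --commands '[[[0, -0.001, 0, 0.006, 0, 0, 0], [0, 0, 0, 0, 0, 0, 0], [255, 0, 0, 0, 0, 0, 0], [255, 0, 0, 0, 0, 0, 0], [255, 0, 0, 0, 0, 0, 0], [255, 0, 0, 0, 0, 0, 0], [255, 0, 0, 0, 0, 0, 0], [255, 0, 0, 0, 0, 0, 0], [255, 0, 0, 0, 0, 0, 0], [255, 0, 0, 0, 0, 0, 0]]]'

```text
clock: 4.87
position: [532.3, -262.2, 167.6]
ee_rot: [0.846, -0.533, 0.0, 0.0]
contact_force: [0.1, 1.0, 0.6]
gripper_width: 10.8
grasp_force: 61.1
```

Emit:
servo_tool --commands '[[[255, 0, 0, 0, 0, 0, 0], [255, 0, 0, 0, 0, 0, 0], [255, 0, 0, 0, 0, 0, 0]]]'

```text
clock: 5.12
position: [532.3, -262.2, 167.6]
ee_rot: [0.846, -0.533, 0.0, 0.0]
contact_force: [0.6, -0.3, 2.4]
gripper_width: 10.9
grasp_force: 61.2
```

Emit:
servo_tool --commands '[[[255, 0, 0, 0.001, 0, 0, 0], [255, 0, 0, 0.001, 0, 0, 0], [255, 0, 0, 0, 0, 0, 0], [255, 0, 0, 0, 0, 0, 0]]]'

```text
clock: 5.45
position: [532.9, -262.4, 165.8]
ee_rot: [0.846, -0.533, 0.001, -0.0]
contact_force: [0.1, -0.7, 4.2]
gripper_width: 10.7
grasp_force: 61.7
```

Emit:
servo_tool --commands '[[[255, 0, 0, 0.001, 0, 0, 0], [255, 0, 0, 0, 0, 0, 0], [255, 0, 0, 0, 0, 0, 0]]]'

```text
clock: 5.7
position: [532.8, -262.3, 164.7]
ee_rot: [0.846, -0.533, 0.001, -0.0]
contact_force: [0.4, 0.1, 5.2]
gripper_width: 11.0
grasp_force: 61.8
```

Emit:
servo_tool --commands '[[[255, 0, 0, 0.001, 0, 0, 0], [255, 0, 0, 0, 0, 0, 0], [255, 0, 0, 0, 0, 0, 0]]]'

```text
clock: 5.95
position: [532.8, -262.3, 163.7]
ee_rot: [0.846, -0.533, 0.001, -0.0]
contact_force: [1.8, -0.4, 5.2]
gripper_width: 10.9
grasp_force: 61.8
```

Emit:
servo_tool --commands '[[[255, 0, 0, 0.001, 0, 0, 0], [255, 0, 0, 0, 0, 0, 0], [255, 0, 0, 0, 0, 0, 0]]]'

```text
clock: 6.2
position: [532.8, -262.3, 162.8]
ee_rot: [0.846, -0.533, 0.001, -0.0]
contact_force: [0.4, -0.6, 5.9]
gripper_width: 10.7
grasp_force: 61.9
```

Emit:
servo_tool --commands '[[[255, 0, 0, 0.001, 0, 0, 0], [255, 0, 0, 0, 0, 0, 0], [255, 0, 0, 0, 0, 0, 0]]]'

```text
clock: 6.45
position: [532.8, -262.3, 161.9]
ee_rot: [0.846, -0.533, 0.001, -0.0]
contact_force: [0.2, -0.8, 6.8]
gripper_width: 10.5
grasp_force: 61.9
```

Emit:
servo_tool --commands '[[[255, 0, 0, 0.001, 0, 0, 0], [255, 0, 0, 0, 0, 0, 0], [255, 0, 0, 0, 0, 0, 0]]]'

```text
clock: 6.7
position: [532.9, -262.4, 161.3]
ee_rot: [0.846, -0.533, 0.001, -0.0]
contact_force: [0.4, -0.1, 7.2]
gripper_width: 10.8
grasp_force: 62.1
```

Emit:
servo_tool --commands '[[[255, 0, 0, 0.001, 0, 0, 0], [255, 0, 0, 0, 0, 0, 0], [255, 0, 0, 0, 0, 0, 0]]]'

```text
clock: 6.95
position: [533.0, -262.4, 161.2]
ee_rot: [0.846, -0.533, 0.001, -0.0]
contact_force: [-0.2, 1.3, 10.8]
gripper_width: 10.8
grasp_force: 62.6
```

Emit:
servo_tool --commands '[[[255, 0, 0, 0.001, 0, 0, 0], [255, 0, 0, 0, 0, 0, 0], [255, 0, 0, 0, 0, 0, 0]]]'

```text
clock: 7.2
position: [533.0, -262.4, 161.2]
ee_rot: [0.846, -0.533, 0.002, 0.0]
contact_force: [-1.3, 2.8, 14.7]
gripper_width: 10.6
grasp_force: 63.3
```

The cap is on the stop at 14.7 N, inside the 10–18 N band. Next is the anticlockwise twist, which is negative about tool z.

Emit:
servo_tool --commands '[[[255, 0, 0, 0, 0, 0, -2], [255, 0, 0, 0, 0, 0, -3], [255, 0, 0, 0, 0, 0, -3], [255, 0, 0, 0, 0, 0, -3], [255, 0, 0, 0, 0, 0, -3], [255, 0, 0, 0, 0, 0, 0]]]'

```text
clock: 7.7
position: [533.5, -262.6, 161.2]
ee_rot: [0.905, -0.425, 0.002, 0.0]
contact_force: [-1.1, 0.7, 14.0]
gripper_width: 10.4
grasp_force: 63.1
```

```bash
python3 -c "
from bench import arm
s=arm.read_state();print(s['wrist_torque'],s['contact_force'],s['joints'])"
```

```text
[0.36144781 0.37511365 0.08077149] [-1.12140767  0.72392769 13.95838603] [-0.18464167  0.38908413 -0.17247372  0.00166532 -1.00529345  0.87737666]
```

Emit:
servo_tool --commands '[[[255, 0, 0, 0, 0, 0, -4], [255, 0, 0, 0, 0, 0, -4], [255, 0, 0, 0, 0, 0, -4], [255, 0, 0, 0, 0, 0, -4], [255, 0, 0, 0, 0, 0, -4], [255, 0, 0, 0, 0, 0, -4], [255, 0, 0, 0, 0, 0, -4], [255, 0, 0, 0, 0, 0, 0]]]'

```text
clock: 8.37
position: [533.7, -262.7, 161.2]
ee_rot: [0.981, -0.193, 0.002, 0.001]
contact_force: [-0.4, 1.3, 13.5]
gripper_width: 11.1
grasp_force: 63.0
```

Emit:
servo_tool --commands '[[[255, 0, 0, 0, 0, 0, -4], [255, 0, 0, 0, 0, 0, -4], [255, 0, 0, 0, 0, 0, -4], [255, 0, 0, 0, 0, 0, -4], [255, 0, 0, 0, 0, 0, -4], [255, 0, 0, 0, 0, 0, 0], [255, 0, 0, 0, 0, 0, 0]]]'

```text
clock: 8.95
position: [533.7, -262.8, 161.2]
ee_rot: [1.0, -0.02, 0.002, 0.001]
contact_force: [-0.2, 1.0, 12.1]
gripper_width: 10.9
grasp_force: 63.0
```

```bash
python3 -c "
from bench import arm
s=arm.read_state();print(s['wrist_torque'],s['contact_force'],s['joints'])"
```

```text
[0.30229262 0.20741241 0.05185345] [-0.15304312  1.0254692  12.07255398] [-0.1847048   0.38920081 -0.1723271   0.00185458 -1.00463305  1.71361793]
```

Emit:
servo_tool --commands '[[[255, 0, 0, 0, 0, 0, -1.5], [255, 0, 0, 0, 0, 0, -1.5], [255, 0, 0, 0, 0, 0, 0], [255, 0, 0, 0, 0, 0, 0]]]'

```text
clock: 9.28
position: [533.7, -262.7, 161.2]
ee_rot: [1.0, 0.006, 0.002, 0.001]
contact_force: [-0.9, 1.6, 13.0]
gripper_width: 11.1
grasp_force: 63.0
```

```bash
python3 -c "
from bench import arm
s=arm.read_state();print(s['wrist_torque'],s['contact_force'],s['ee_rot'])"
```

```text
[ 0.36736919  0.2513721  -0.03251578] [-0.89439544  1.57607618 12.98236736] [0.99998173 0.00555222 0.00211245 0.0011136 ]
```

Emit:
servo_tool --commands '[[[255, 0, 0, -0.002, 0, 0, 0], [255, 0, 0, -0.002, 0, 0, 0], [255, 0, 0, -0.002, 0, 0, 0], [255, 0, 0, -0.002, 0, 0, 0], [255, 0, 0, -0.002, 0, 0, 0], [255, 0, 0, 0, 0, 0, 0]]]'

```text
clock: 9.78
position: [532.5, -262.1, 168.4]
ee_rot: [1.0, 0.005, 0.0, -0.0]
contact_force: [1.7, -0.8, 2.5]
gripper_width: 11.1
grasp_force: 61.5
```

Emit:
servo_tool --commands '[[[255, 0, 0, -0.001, 0, 0, 0], [255, 0, 0, -0.001, 0, 0, 0], [255, 0, 0, -0.001, 0, 0, 0], [255, 0, 0, 0, 0, 0, 0]]]'

```text
clock: 10.12
position: [532.0, -261.9, 170.9]
ee_rot: [1.0, 0.005, -0.0, -0.0]
contact_force: [2.0, -0.2, 1.9]
gripper_width: 10.9
grasp_force: 61.3
```

It is 3 mm above the locked height with no pull, so the lugs are in the slots. I'll keep lifting.

Emit:
servo_tool --commands '[[[255, 0, 0, -0.002, 0, 0, 0], [255, 0, 0, -0.002, 0, 0, 0], [255, 0, 0, -0.002, 0, 0, 0], [255, 0, 0, -0.003, 0, 0, 0], [255, 0, 0, 0, 0, 0, 0]]]'

```text
clock: 10.53
position: [531.6, -261.9, 180.3]
ee_rot: [1.0, 0.005, -0.001, -0.0]
contact_force: [0.8, -0.3, -0.4]
gripper_width: 10.9
grasp_force: 60.9
```

Emit:
servo_tool --commands '[[[255, 0, 0, -0.004, 0, 0, 0], [255, 0, 0, -0.006, 0, 0, 0], [255, 0, 0, -0.008, 0, 0, 0], [255, 0, 0, -0.012, 0, 0, 0], [255, 0, 0, -0.02, 0, 0, 0], [255, 0, 0, -0.03, 0, 0, 0], [255, 0, 0, -0.03, 0, 0, 0], [255, 0, 0, 0, 0, 0, 0], [255, 0, 0, 0, 0, 0, 0]]]'

```text
clock: 11.28
position: [532.7, -262.4, 293.4]
ee_rot: [1.0, 0.005, 0.002, 0.001]
contact_force: [-0.3, 0.0, -2.4]
gripper_width: 10.7
grasp_force: 61.0
```

```bash
python3 - <<'E'
from h import *
from bench import arm,cams
s=arm.read_state();print(s["position"],s["ee_rot"],s["joints"],s["contact_force"])
d=cams.get_image("scene");f=d["frame"];cv2.imwrite("pics/s2.png",cv2.resize(f[100:330,180:500],(640,460)))
E
```

```text
[ 532.66895265 -262.39946429  293.42436671] [9.99984642e-01 4.94142086e-03 2.43891948e-03 5.91440360e-04] [-1.85118692e-01  2.93160849e-01  2.85461487e-02  2.49067086e-04
 -1.30116816e+00  1.76573219e+00] [-0.26836417  0.04699559 -2.38219288]
```

View pics/s2.png

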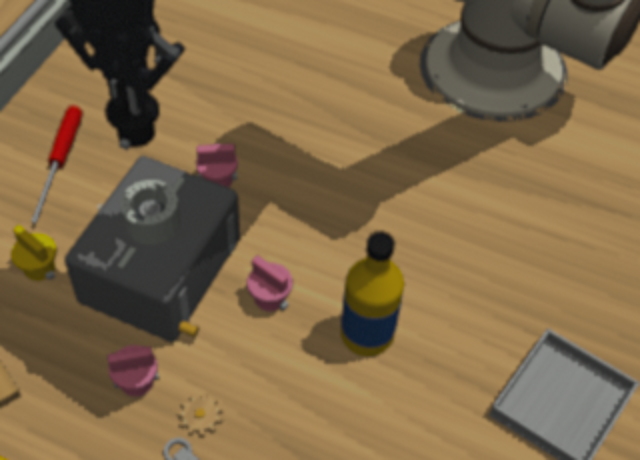

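The cap is in the gripper and clear of the open neck at (150,205). The glue bottle is upright at (372,300), and the tray is at (565,400). Carrying the cap across now.

Emit:
servo_tool --commands '[[[255, -0.001, -0.01, 0, 0, 0, 0], [255, -0.001, -0.02, 0, 0, 0, 0], [255, -0.002, -0.03, 0, 0, 0, 0], [255, -0.002, -0.03, 0, 0, 0, 0], [255, -0.002, -0.03, 0, 0, 0, 0], [255, -0.002, -0.03, 0, 0, 0, 0], [255, -0.002, -0.03, 0, 0, 0, 0], [255, -0.002, -0.03, 0, 0, 0, 0], [255, -0.002, -0.03, 0, 0, 0, 0], [255, -0.002, -0.03, 0, 0, 0, 0]]]'

```text
clock: 12.17
position: [510.0, 9.3, 289.0]
ee_rot: [1.0, 0.005, -0.002, 0.0]
contact_force: [-0.5, 1.0, -1.4]
gripper_width: 11.1
grasp_force: 61.0
```

Emit:
servo_tool --commands '[[[255, -0.002, -0.03, 0, 0, 0, 0], [255, -0.002, -0.03, 0, 0, 0, 0], [255, -0.002, -0.03, 0, 0, 0, 0], [255, -0.002, -0.03, 0, 0, 0, 0], [255, -0.002, -0.03, 0, 0, 0, 0], [255, -0.002, -0.03, 0, 0, 0, 0], [255, -0.002, -0.03, 0, 0, 0, 0], [255, 0, -0.02, 0, 0, 0, 0], [255, 0, -0.012, 0, 0, 0, 0], [255, 0, 0, 0, 0, 0, 0]]]'

```text
clock: 13.0
position: [494.2, 251.4, 288.7]
ee_rot: [1.0, 0.006, -0.001, 0.001]
contact_force: [0.2, 0.1, -1.4]
gripper_width: 10.7
grasp_force: 60.8
```

```bash
python3 - <<'E'
from h import *
from bench import arm,cams
s=arm.read_state();print(s["position"],s["ee_rot"],s["joints"],s["contact_force"],s["gripper_width"])
d=cams.get_image("wrist");f=d["frame"];cv2.imwrite("pics/w2.png",cv2.convertScaleAbs(f,alpha=1.2))
d=cams.get_image("scene")
E
```

```text
[494.210966   251.36882749 288.74862822] [ 9.99978888e-01  6.33946403e-03 -1.16121231e-03  8.28591796e-04] [ 7.62660113e-01  2.29868005e-01 -6.88450061e-02 -4.06028616e-04
 -1.27490983e+00  8.20934181e-01] [ 0.15013204  0.06009193 -1.44619298] 10.733449631409275
```

View pics/w2.png

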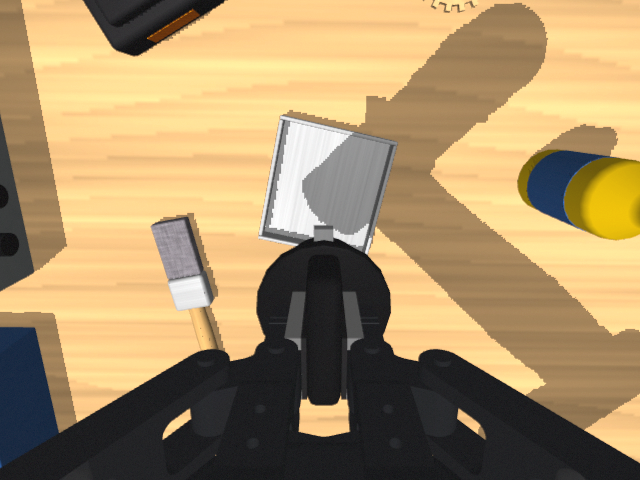

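The wrist view shows the cap held squarely at about (323,300) above the tray at (325,180). The glue is off to the right. Lowering now.

Emit:
servo_tool --commands '[[[255, 0.001, 0.002, 0.02, 0, 0, 0], [255, 0, 0, 0.03, 0, 0, 0], [255, 0, 0, 0.035, 0, 0, 0], [255, 0, 0, 0.035, 0, 0, 0], [255, 0, 0, 0.035, 0, 0, 0], [255, 0, 0, 0.03, 0, 0, 0], [255, 0, 0, 0.02, 0, 0, 0], [255, 0, 0, 0.01, 0, 0, 0], [255, 0, 0, 0, 0, 0, 0], [255, 0, 0, 0, 0, 0, 0]]]'

```text
clock: 13.93
position: [496.8, 247.1, 76.0]
ee_rot: [1.0, 0.005, 0.0, 0.0]
contact_force: [-0.2, 0.2, -0.6]
gripper_width: 10.7
grasp_force: 60.9
```

Emit:
servo_tool --commands '[[[255, 0, 0, 0.005, 0, 0, 0], [255, 0, 0, 0.005, 0, 0, 0], [255, 0, 0, 0.004, 0, 0, 0], [255, 0, 0, 0.003, 0, 0, 0], [255, 0, 0, 0, 0, 0, 0], [255, 0, 0, 0, 0, 0, 0]]]'

```text
clock: 14.43
position: [496.1, 247.5, 58.3]
ee_rot: [1.0, 0.005, -0.0, 0.0]
contact_force: [0.8, -0.1, -0.8]
gripper_width: 10.9
grasp_force: 60.9
```

Emit:
servo_tool --commands '[[[255, 0, 0, 0.004, 0, 0, 0], [255, 0, 0, 0.003, 0, 0, 0], [255, 0, 0, 0.002, 0, 0, 0], [255, 0, 0, 0, 0, 0, 0], [255, 0, 0, 0, 0, 0, 0]]]'

```text
clock: 14.85
position: [496.1, 247.4, 49.1]
ee_rot: [1.0, 0.005, -0.0, 0.0]
contact_force: [-0.0, -0.2, -2.0]
gripper_width: 10.9
grasp_force: 60.9
```

Emit:
servo_tool --commands '[[[255, 0, 0, 0.001, 0, 0, 0], [255, 0, 0, 0.001, 0, 0, 0], [255, 0, 0, 0, 0, 0, 0], [255, 0, 0, 0, 0, 0, 0]]]'

```text
clock: 15.18
position: [496.1, 247.5, 47.3]
ee_rot: [1.0, 0.005, -0.0, 0.0]
contact_force: [0.1, -0.0, -1.5]
gripper_width: 10.7
grasp_force: 60.9
```

Emit:
servo_tool --commands '[[[255, 0, 0, 0.001, 0, 0, 0], [255, 0, 0, 0, 0, 0, 0], [255, 0, 0, 0, 0, 0, 0]]]'

```text
clock: 15.43
position: [496.1, 247.5, 46.3]
ee_rot: [1.0, 0.005, -0.0, 0.0]
contact_force: [-0.1, 0.4, -1.0]
gripper_width: 10.9
grasp_force: 60.9
```

Emit:
servo_tool --commands '[[[255, 0, 0, 0.001, 0, 0, 0], [255, 0, 0, 0, 0, 0, 0], [255, 0, 0, 0, 0, 0, 0]]]'

```text
clock: 15.68
position: [496.4, 247.7, 45.6]
ee_rot: [1.0, 0.005, 0.0, -0.0]
contact_force: [-0.9, -0.6, 0.6]
gripper_width: 11.0
grasp_force: 61.2
```

Contact came at the expected height. Releasing.

Emit:
servo_tool --commands '[[[255, 0, 0, 0.0005, 0, 0, 0], [255, 0, 0, 0, 0, 0, 0], [180, 0, 0, 0, 0, 0, 0], [150, 0, 0, 0, 0, 0, 0], [100, 0, 0, 0, 0, 0, 0], [60, 0, 0, 0, 0, 0, 0], [60, 0, 0, 0, 0, 0, 0], [60, 0, 0, 0, 0, 0, 0], [60, 0, 0, 0, 0, 0, 0]]]'

```text
clock: 16.43
position: [496.1, 247.5, 44.7]
ee_rot: [1.0, 0.005, -0.0, 0.0]
contact_force: [0.3, 0.0, -0.0]
gripper_width: 65.5
grasp_force: 0.0
```

Emit:
servo_tool --commands '[[[60, 0, 0, -0.005, 0, 0, 0], [60, 0, 0, -0.01, 0, 0, 0], [60, 0, 0, -0.02, 0, 0, 0], [60, 0, 0, -0.03, 0, 0, 0], [60, 0, 0, -0.03, 0, 0, 0], [60, 0, 0, -0.03, 0, 0, 0], [60, 0, 0, -0.02, 0, 0, 0], [60, 0, 0, 0, 0, 0, 0], [60, 0, 0, 0, 0, 0, 0]]]'

```text
clock: 17.18
position: [496.6, 248.0, 192.2]
ee_rot: [1.0, 0.005, 0.002, -0.002]
contact_force: [-0.8, -0.2, -0.5]
gripper_width: 65.1
grasp_force: 0.0
```

```bash
python3 - <<'E'
from h import *
from bench import arm,cams
s=arm.read_state();print(s["position"],s["contact_force"],s["gripper_width"],s["clock"])
a=cams.get_image("wrist")["frame"];b=cams.get_image("scene")["frame"]
cv2.imwrite("pics/f.png",np.hstack([cv2.resize(a,(400,300)),cv2.resize(b[150:390,200:520],(400,300))]))
E
```

```text
[496.61235938 248.00764541 192.19596069] [-0.80360366 -0.21988604 -0.50251974] 65.10613820740369 17.1833
```

View pics/f.png

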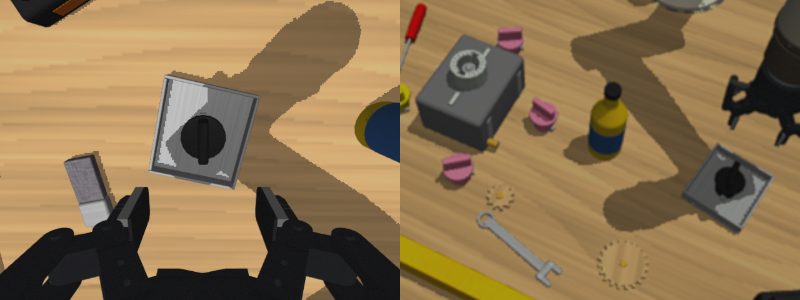

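The cap stands wing up in the tray, at (203,140) in the left image and (730,182) in the right. The glue bottle is upright at (607,130), the neck is open, and the gripper is clear of everything. Handing in.

```bash
python3 -c "
from bench import ticket
print(ticket.job_done())"
```

```text
the job is handed in; nothing more can be done
None
```

The filler cap was pressed past its catch (about 15 N measured at the stop), twisted free, lifted out and set wing up in the steel tray; the glue bottle was still upright, and I handed the job in at about 17 s.

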